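# Index the seed turntable and level its stand

### The job

Turn the turntable (its upright post is the handle) a quarter turn anticlockwise, seen from above, until it clicks into the stop where the seed dispenser stands at the far, hinged edge of the stand. Then take the black knob of the levelling foot, press it right down so that the sprung platform sits firmly on its foot, and turn it clockwise until the bubble of the spirit level lies between the two white lines. Finish while still holding the knob pressed down with the bubble centred, so that I can tighten the lock nut, and leave the other things on the table where they are.

Things in the scene. Friction and masses are not known exactly. Their poses are not given: they have to be found in the camera images.
- stand: fixed base of the levelling stand; origin on the table (z = 0) under the turntable's axis. x points from the knob edge (near the robot) to the hinged far edge, y left, z up. On it a grey platform 300 mm (x, from -163 to +138) by 280 mm, 12 mm thick, top about 34 mm over the table, hinged along y at x = +130 mm, so its near edge goes up and down by up to 10 mm.
- turntable_axis (a point): point on the turntable's upright axis, at the upper face of its round wooden disc (160 mm across, top 52 mm over the table). Its axes are the platform's: like the stand's.
- turntable (a joint): angle of the turntable, rad, growing anticlockwise from above. Two sprung click stops a quarter turn apart: -1.57 (start: dispenser on the right, -y, side) and 0 (wanted: dispenser at the hinged far edge, +x). Past half way it pulls itself into the stop; about 0.12 N m is needed to leave a stop; it cannot turn beyond either.
- post (a point): grip point of the upright wooden post on the disc, 16 mm thick, 64 mm from the turntable's axis; the point is 18 mm under the post's top, 48 mm above the disc, about 100 mm over the table. At the wanted stop the post stands on the left (y) side, 100 deg anticlockwise of the dispenser; at the start it stands on the far side. The disc is clear between them.
- dispenser (a point): middle of the clear and white seed dispenser fixed on the disc, 43 mm from the axis, 58 mm across at its foot and 45 mm above, top 78 mm above the disc (130 mm over the table).
- knob: black round knob of the levelling foot, 37 to 40 mm across (fluted), 34 mm high, origin at its centre, about 79 mm over the table at the start (73 pressed and level), 135 mm from the turntable's axis on the near (-x) side. Bottom 20 mm above the platform. Turns about the upright with 0.12 N m (0.2 when pressed); clockwise raises the near edge and the knob itself, 2.6 mm per rad. At the start it needs 0.5 to 1.5 rad clockwise.
- platform (a joint): how far springs lift the platform off its foot, rad: 0.03 = up (nothing pressing), 0 = sitting firmly on the foot; from up to down the knob sinks 8 mm. Pressing at the knob takes about 3 N to begin and 6 N to be fully down, at a hard stop; 8 to 20 N keeps it there. The bubble tells the truth only when pressed: unpressed it lies at the near end of the vial.
- vial (a point): middle of the spirit level (130 mm long, 34 mm wide, lying along the stand's x on the right side of the platform), half-way between its two white lines, which are 28 mm apart (centre to centre). x points to the far edge.
- bubble (a point): middle of the pale bubble, 16 mm long, that slides in the dark spirit level along the vial's x, to the higher edge; level when at the vial's middle; travel 32 mm to the near end, 45 to the far end. Clockwise turning of the knob moves it towards the near edge (-x), 25 mm per rad. It settles within a second.
- saucer: loose pink saucer, 110 mm across, 16 mm high, right of the stand, near side; leave it alone. Origin under its centre.
- perch: loose branch perch, 160 mm long, 18 mm thick, lying right of the stand; leave it alone. Origin under its middle.
- spanner: loose spanner, 150 mm long, lying left of the stand; leave it alone. Origin under its middle.
- jar: loose glass jar, 68 mm across, 100 mm high, left, near the robot; leave it alone. Origin under its centre.
- brush: loose brush, 160 mm long, right, near the robot; leave it alone.
- chew_block: loose wooden chew block, 70 x 45 x 30 mm, on the left; leave it alone. Origin under its centre.

How it is judged:
By the outcome, as a careful person would: the job done as asked, in the order asked, and still so for the second after the job is handed in, while the arm keeps its last pose, push and grip.
It also fails if it takes over 51 s, if anything falls off the work surface, if the arm or the gripper's body presses on something with over 40 N, if the wrist force passes 120 N, or if a joint passes its speed limit or range.

### The arm

A 6-joint arm with a two-finger parallel gripper is mounted at the origin on the work surface. World frame = base frame: x ahead of the robot, y to its left, z up, the work surface at z = 0. Lengths are in mm, angles in degrees, forces in N, time in s.
With the tool pointing down it reaches from about 300 to 850 mm from the base axis. Payload 4.2 kg.
Tool frame: the origin (TCP) lies midway between the tips of the shut fingers; the grasp point (between the pads) lies 19 mm behind it (env.tcp_to_grasp is the distance from the TCP to the grasp point, in mm); z points along the fingers, x is the direction in which the jaws open and shut, and the axes are right-handed (so a half turn about z gives the same grasp; the last joint's range is limited). The gripper opens to 91 mm and grips with 3 to 60 N. Pads are 32 mm wide; open, the fingers measure 118 mm over their backs; the gripper's body (76 mm by 178 mm) begins 60 mm behind the grasp point.
Start: joints at [-77.808, 18.312, 89.639, -0, 72.044, -1.146], TCP at [132.656, -559.505, 213.976] pointing down, gripper open.
Joint ranges: [-177.97, 177.97], [-48.28, 115.42], [12.27, 149.76], [-77.06, 257.06], [2.81, 150.46], [-146.56, 146.56]. Speed limits (degrees/s): [147.25, 147.25, 180, 180, 180, 180].

### API

Orientations are given as [roll, pitch, yaw] about the fixed x, y, z axes, in that order (R = Rz(yaw) Ry(pitch) Rx(roll)).
In Python, from workcell import env gives the robot as it stands.
- The arm moves only by the tool drive_tool, never from a script. Its argument "motion" is a list of rows, each a list of 2 entries, a list of its own where there are three numbers: the shift along the world's x, y, z in m, then the turn, a rotation vector about the world's x, y, z in rad. In form: [[[dx, dy, dz], [wx, wy, wz]], ...]. A call has exactly 10 rows; each row shifts and turns the commanded pose from where the row before left it; what a row does not reach is not made up. A row lasts 1/12 s, in which the tool goes at most 41.7 mm and 7.16 degrees, less where a joint would pass 70% of its speed; a pose out of reach is approached as far as the arm can. A call is refused whole if a number of a shift passes 0.0417 or a number of a turn 0.125, either way. A call with a gripper value outside its range is refused whole. "claw" is the opening, from 0 (shut) to 1 (fully open), set as the call begins (left out, the last holds). The fingers move at their own pace and stop on an object; "force" is the grip in N (left out, the last holds). Time passes only in rows, so rows that do not move let the fingers close, or fill a call up. It gives the time, the measured TCP pose, the force and the opening at its end, in the units of the state.
- env.state(): the state, without advancing time (a new reading comes with each control period).
- env.grab_frame(name): name is "side" or "top" or "wrist"; returns the picture (400x640x3 uint8, red, green, blue); there is no depth.
- env.camera_params(name): a dict with "fov_y" (degrees; the focal length in pixels is half the picture's height over the tangent of half this angle, whatever the lens; pixels are square), "cx", "cy" (the principal point, pixels), "pose" (4x4, takes a point from camera to world coordinates). Camera axes: x right, y down, z forward; pixel columns grow to the right and rows downward; lengths in mm; the calibration is good to about 2 mm. A picture is of the moment at which its call begins: read the wrist's pose just before it. camera_params takes no time and is no camera call; for the wrist camera it gives the pose at the moment of the call.
- env.job_done(): hands the job in, once; it reports no verdict.
The state is a dict: "time_s": time; "qpos": joint angles; "qvel": joint speeds; "effort": joint torques, N m; "ee_pos": TCP position; "ee_rot": TCP orientation; "force": force on the tool from outside, world axes, zero at the start; "torque": the same for the moment, N m; "gripper_width": finger opening in mm.
Only numpy, scipy, OpenCV 4.12 (cv2) and the standard library are available. Lean on these libraries where they do the work, as an engineer would, in place of code of your own. Each camera call takes 0.05 s, during which the arm holds its last target.

## Working session

There is one attempt and no reset: what is moved stays moved. The work goes in short steps, Python scripts to look and compute and a tool call to move; the robot and the scene stay as the last step left them, time stands still between calls to the robot, and variables do not carry over. Pictures are saved under pics/ and viewed, and the job is handed in when it is done.

Besides the shell and the picture viewer there is one more tool, called after "Request:" as name(argument=value, ...), one argument or row to a line, values as JSON. drive_tool: Moves the arm, as the interface text tells. Its arguments: {"type":"object","properties":{"motion":{"type":"array","items":{"type":"array"}},"claw":{"type":"number"},"force":{"type":"number"}},"required":["motion"]}

```bash
mkdir -p pics; ls
python3 - <<'E'
from workcell import env
import cv2
for n in ("top","side"):
    p=env.camera_params(n); print(n,p)
    cv2.imwrite(f"pics/{n}0.png",cv2.cvtColor(env.grab_frame(n),cv2.COLOR_RGB2BGR))
print(env.state())
E
```

```text
pics
top {'fov_y': 49.59717599788152, 'cx': 323.39832195290427, 'cy': 200.5343150694743, 'pose': array([[ 3.12897139e-03, -9.84529803e-01,  1.75189262e-01,
         2.98865927e+02],
       [-9.99968501e-01, -1.80261135e-03,  7.72963031e-03,
         3.46062252e+00],
       [-7.29425325e-03, -1.75207930e-01, -9.84504431e-01,
         1.23891099e+03],
       [ 0.00000000e+00,  0.00000000e+00,  0.00000000e+00,
         1.00000000e+00]])}
side {'fov_y': 42.944039137292876, 'cx': 317.5571747957917, 'cy': 200.49249231064914, 'pose': array([[-9.38041420e-01, -2.29537402e-01,  2.59597526e-01,
         4.00029139e+01],
       [-3.45931486e-01,  5.76539725e-01, -7.40225204e-01,
         1.29459830e+03],
       [ 2.02410839e-02, -7.84164860e-01, -6.20222357e-01,
         1.18532054e+03],
       [ 0.00000000e+00,  0.00000000e+00,  0.00000000e+00,
         1.00000000e+00]])}
{'time_s': 0.1, 'qpos': array([-7.78080340e+01,  1.83481950e+01,  8.96983278e+01, -7.57589000e-04,
        7.20453867e+01, -1.14439651e+00]), 'qvel': array([ 0.06696099, -0.16207595, -0.18754821,  0.06743873,  0.02327473,
       -0.01195866]), 'effort': array([ 8.87789247e-04, -4.13333237e+01, -2.32508987e+01,  7.29609746e-02,
        4.21805901e-02, -3.81834639e-05]), 'ee_pos': array([ 132.54990847, -559.05013992,  213.20956591]), 'ee_rot': array([-1.79998885e+02,  9.19056323e-02, -7.66634025e+01]), 'force': array([0.03788545, 0.72370312, 0.45934129]), 'torque': array([-0.01944616,  0.03681424, -0.00539453]), 'gripper_width': 91.10747944574291}
```

View pics/top0.png

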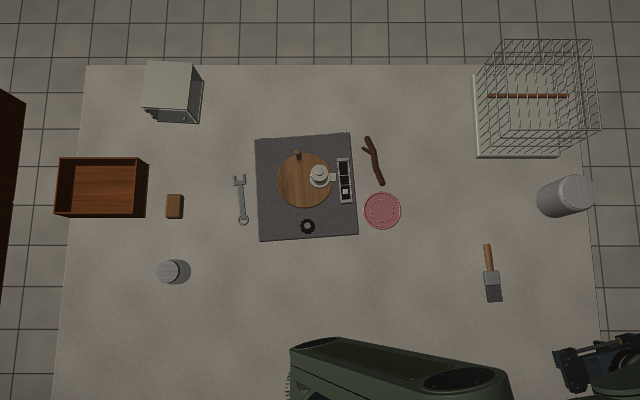

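View pics/side0.png

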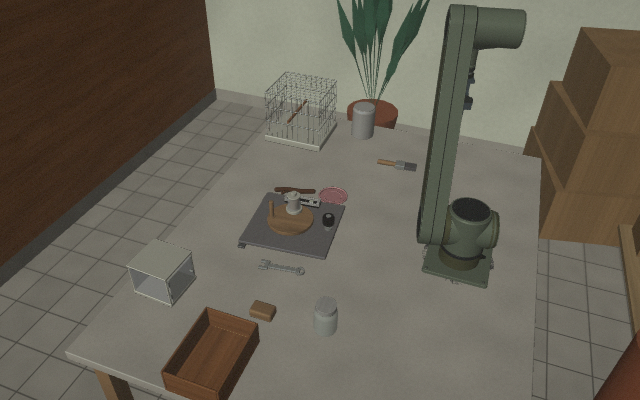

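```bash
python3 -c "
import cv2
a=cv2.imread('pics/top0.png')[60:260,200:460]
cv2.imwrite('pics/top0z.png',cv2.resize(a,None,fx=3,fy=3,interpolation=2))
a=cv2.imread('pics/side0.png')[110:310,160:420]
cv2.imwrite('pics/side0z.png',cv2.resize(a,None,fx=3,fy=3,interpolation=2))"
```

```text
(no output)
```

View pics/top0z.png

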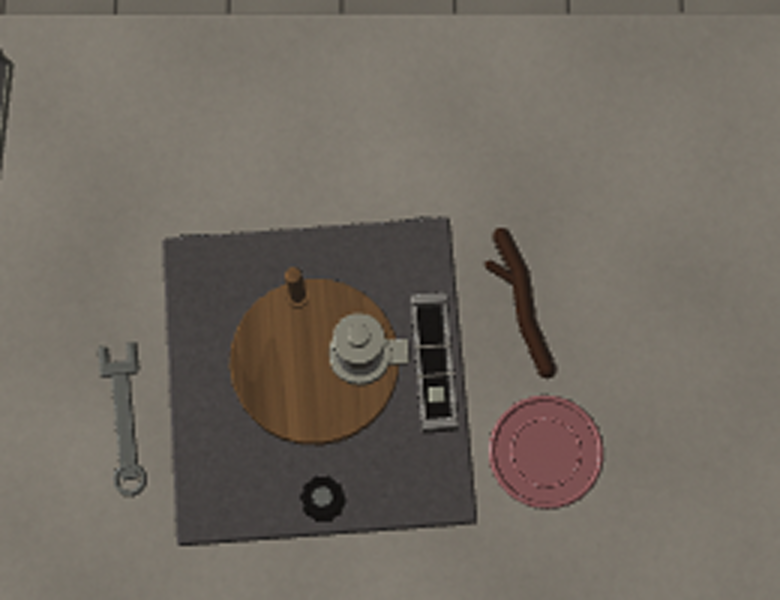

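View pics/side0z.png

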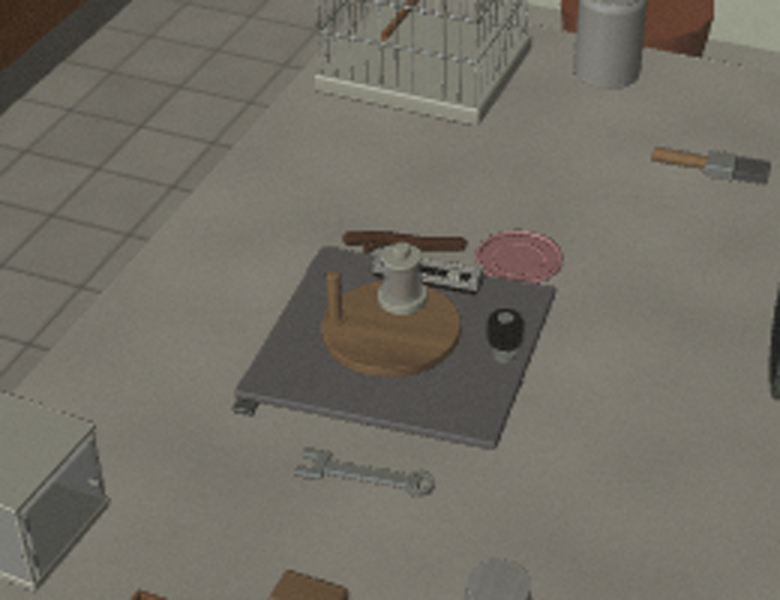

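```bash
cat > h.py <<'E'
from workcell import env
import numpy as np, cv2
def ray(n,u,v,z,pose=None):
    p=env.camera_params(n); T=np.array(p['pose']) if pose is None else pose
    f=200/np.tan(np.radians(p['fov_y']/2))
    d=T[:3,:3]@np.array([(u-p['cx'])/f,(v-p['cy'])/f,1]); o=T[:3,3]
    return o+d*(z-o[2])/d[2]
def proj(n,P,pose=None):
    p=env.camera_params(n); T=np.array(p['pose']) if pose is None else pose
    f=200/np.tan(np.radians(p['fov_y']/2))
    c=T[:3,:3].T@(np.array(P)-T[:3,3]); return c[:2]/c[2]*f+[p['cx'],p['cy']]
E
python3 - <<'E'
from h import *
np.set_printoptions(precision=1,suppress=True)
z=lambda u,v:(u/3+200-.33,v/3+60-.33)
s=lambda u,v:(u/3+160-.33,v/3+110-.33)
c=ray('top',*z(314.5,361),55);k=ray('top',*z(322,497),96);p=ray('top',*z(293,273),121)
print('disc',c,'knob',k,'post',p)
for q in [(165,239),(449,218),(475,522),(180,544)]: print('corner',ray('top',*z(*q),38))
print('vial ends',ray('top',*z(429,295),50),ray('top',*z(441,430),50))
print('side knob',ray('side',*s(506,317),96),'post',ray('side',*s(334,274),121))
print('side disc',ray('side',*s(391,327),55))
d=c-k;print(np.hypot(*d[:2]),np.degrees(np.arctan2(d[1],d[0])),np.hypot(*(p-c)[:2]),np.degrees(np.arctan2((p-c)[1],(p-c)[0])))
E
```

```text
disc [567.9  65.9  55. ] knob [435.3  55.8  96. ] post [633.4  82.5 121. ]
corner [692.1 212.4  38. ]
corner [713.4 -61.7  38. ]
corner [419.2 -83.6  38. ]
corner [398.2 189.4  38. ]
vial ends [633.2 -41.5  50. ] [503.6 -52.1  50. ]
side knob [434.9  56.1  96. ] post [630.   84.8 121. ]
side disc [566.1  74.6  55. ]
133.0085227699137 4.3691030643526005 67.55206222074726 14.221842430162296
```

Request:
drive_tool(
  motion=[
    [[0.01,0.013,0],[0,0,0]],
    [[0.02,0.026,0],[0,0,0]],
    [[0.025,0.032,0],[0,0,0]],
    [[0.025,0.032,0],[0,0,0]],
    [[0.025,0.032,0],[0,0,0]],
    [[0.025,0.032,0],[0,0,0]],
    [[0.025,0.032,0],[0,0,0]],
    [[0.025,0.032,0],[0,0,0]],
    [[0.025,0.032,0],[0,0,0]],
    [[0.025,0.032,0],[0,0,0]],
  ],
  claw=1,
)

```text
time_s: 0.93
ee_pos: [363.1, -261.7, 213.9]
ee_rot: [-180.0, 0.0, -76.7]
force: [1.5, -0.1, 0.2]
gripper_width: 91.3
```

Request:
drive_tool(
  motion=[
    [[0.025,0.032,0],[0,0,0]],
    [[0.025,0.032,0],[0,0,0]],
    [[0.025,0.032,0],[0,0,0]],
    [[0.025,0.032,0],[0,0,0]],
    [[0.025,0.032,0],[0,0,0]],
    [[0.025,0.032,0],[0,0,0]],
    [[0.025,0.032,0],[0,0,0]],
    [[0.025,0.032,0],[0,0,0]],
    [[0.02,0.026,0],[0,0,0]],
    [[0.015,0.02,0],[0,0,0]],
  ],
)

```text
time_s: 1.77
ee_pos: [598.3, 41.0, 213.5]
ee_rot: [180.0, 0.1, -76.5]
force: [-0.0, -0.4, 0.1]
gripper_width: 91.0
```

Run:
```python
from h import *
P=env.camera_params('wrist');T=np.array(P['pose']);im=env.grab_frame('wrist')
cv2.imwrite('pics/w1.png',cv2.cvtColor(im,cv2.COLOR_RGB2BGR))
np.save('w1.npy',T);print(T.round(2),P['fov_y'],P['cx'],P['cy'])
for n,q in dict(post=(630,81.5,118),knob=(434,55.5,96),axis=(568,65.5,53)).items(): print(n,proj('wrist',q,T))
```

```text
[[ 2.3000e-01 -9.4000e-01 -2.7000e-01  6.7275e+02]
 [-9.7000e-01 -2.2000e-01 -6.0000e-02  5.8260e+01]
 [-0.0000e+00  2.7000e-01 -9.6000e-01  3.8465e+02]
 [ 0.0000e+00  0.0000e+00  0.0000e+00  1.0000e+00]] 70.59060482073443 318.52544595564837 202.55122930972075
post [284.28450322 161.93880208]
knob [274.9150853  322.37361114]
axis [293.1463204  207.01586672]
```

View pics/w1.png

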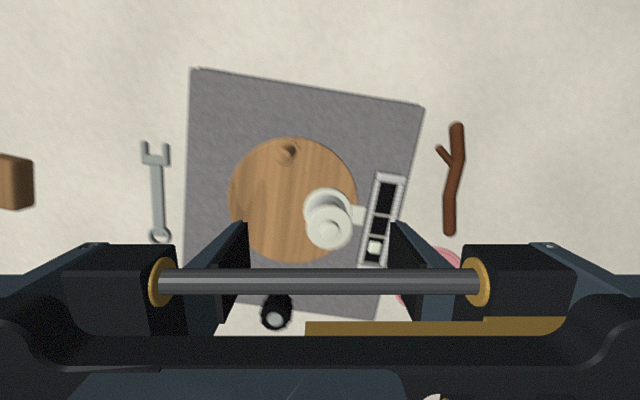

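Run:
```python
from h import *
a=cv2.imread('pics/w1.png')[120:340,220:420]
cv2.imwrite('pics/w1z.png',cv2.resize(a[:110],None,fx=4,fy=4,interpolation=2))
```

```text
(no output)
```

View pics/w1z.png

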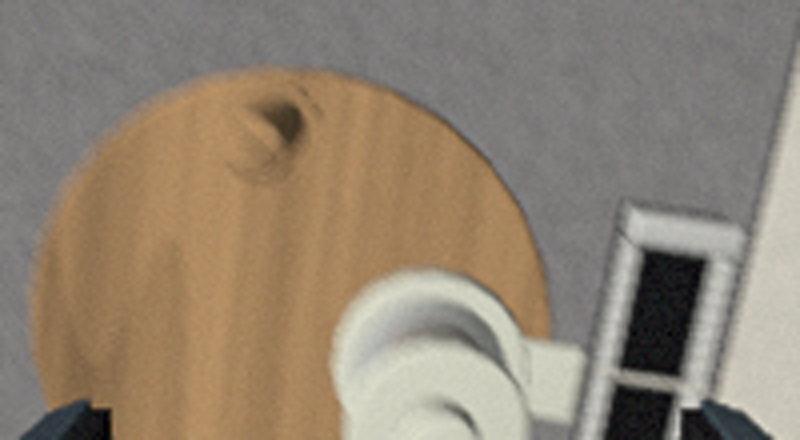

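Request:
drive_tool(
  motion=[
    [[0.014,0.018,0],[0,0,0.01]],
    [[0.014,0.018,-0.005],[0,0,0.01]],
    [[0.005,0.005,-0.015],[0,0,0]],
    [[0,0,-0.025],[0,0,0]],
    [[0,0,-0.025],[0,0,0]],
    [[0,0,-0.025],[0,0,0]],
    [[0,0,-0.02],[0,0,0]],
    [[0,0,-0.012],[0,0,0]],
    [[0,0,-0.005],[0,0,0]],
    [[0,0,0],[0,0,0]],
  ],
)

```text
time_s: 2.65
ee_pos: [629.1, 78.7, 80.6]
ee_rot: [179.8, 0.0, -75.5]
force: [-0.5, 0.4, 0.3]
gripper_width: 91.3
```

Request:
drive_tool(
  motion=[
    [[0,0,0],[0,0,0]],
    [[0,0,0],[0,0,0]],
    [[0,0,0],[0,0,0]],
    [[0,0,0],[0,0,0]],
    [[0,0,0],[0,0,0]],
    [[0,0,0],[0,0,0]],
    [[0,0,0],[0,0,0]],
    [[0,0,0],[0,0,0]],
    [[0,0,0],[0,0,0]],
    [[0,0,0],[0,0,0]],
  ],
  claw=0,
  force=12,
)

```text
time_s: 3.48
ee_pos: [630.6, 78.5, 81.9]
ee_rot: [180.0, -0.0, -75.5]
force: [0.4, -0.3, 0.0]
gripper_width: 27.4
```

```bash
python3 -c "
import numpy as np
st=[2,4]+[6]*13+[4,2]
t=14.5
for s in st:
    a,b=np.radians(t),np.radians(t+s); t+=s
    print(s,[round(.064*(np.cos(b)-np.cos(a)),4),round(.064*(np.sin(b)-np.sin(a)),4)],round(np.radians(s),4))
"
```

```text
2 [np.float64(-0.0006), np.float64(0.0022)] 0.0349
4 [np.float64(-0.0014), np.float64(0.0042)] 0.0698
6 [np.float64(-0.0027), np.float64(0.0061)] 0.1047
6 [np.float64(-0.0033), np.float64(0.0058)] 0.1047
6 [np.float64(-0.0039), np.float64(0.0055)] 0.1047
6 [np.float64(-0.0044), np.float64(0.005)] 0.1047
6 [np.float64(-0.0049), np.float64(0.0045)] 0.1047
6 [np.float64(-0.0054), np.float64(0.004)] 0.1047
6 [np.float64(-0.0058), np.float64(0.0034)] 0.1047
6 [np.float64(-0.0061), np.float64(0.0028)] 0.1047
6 [np.float64(-0.0064), np.float64(0.0021)] 0.1047
6 [np.float64(-0.0065), np.float64(0.0014)] 0.1047
6 [np.float64(-0.0067), np.float64(0.0008)] 0.1047
6 [np.float64(-0.0067), np.float64(0.0001)] 0.1047
6 [np.float64(-0.0067), np.float64(-0.0006)] 0.1047
4 [np.float64(-0.0044), np.float64(-0.0008)] 0.0698
2 [np.float64(-0.0022), np.float64(-0.0005)] 0.0349
```

Request:
drive_tool(
  motion=[
    [[0,0,0],[0,0,0]],
    [[0,0,0],[0,0,0]],
    [[0,0,0],[0,0,0]],
    [[0,0,0],[0,0,0]],
    [[0,0,0],[0,0,0]],
    [[0,0,0],[0,0,0]],
    [[0,0,0],[0,0,0]],
    [[0,0,0],[0,0,0]],
    [[0,0,0],[0,0,0]],
    [[0,0,0],[0,0,0]],
  ],
)

```text
time_s: 4.32
ee_pos: [630.0, 80.8, 81.9]
ee_rot: [180.0, 0.2, -75.6]
force: [-0.8, 6.3, 1.4]
gripper_width: 15.7
```

Request:
drive_tool(
  motion=[
    [[-0.0006,0.0045,0],[0,0,0.035]],
    [[-0.0014,0.0042,0],[0,0,0.07]],
    [[-0.0027,0.0061,0],[0,0,0.105]],
    [[-0.0033,0.0058,0],[0,0,0.105]],
    [[-0.0039,0.0055,0],[0,0,0.105]],
    [[-0.0044,0.005,0],[0,0,0.105]],
    [[-0.0049,0.0045,0],[0,0,0.105]],
    [[-0.0054,0.004,0],[0,0,0.105]],
    [[-0.0058,0.0034,0],[0,0,0.105]],
    [[-0.0061,0.0028,0],[0,0,0.105]],
  ],
)

```text
time_s: 5.15
ee_pos: [591.5, 123.2, 82.3]
ee_rot: [179.9, 0.0, -21.0]
force: [-1.3, -4.8, 2.9]
gripper_width: 15.7
```

Request:
drive_tool(
  motion=[
    [[-0.0064,0.0021,0],[0,0,0.105]],
    [[-0.0065,0.0014,0],[0,0,0.105]],
    [[-0.0067,0.0008,0],[0,0,0.105]],
    [[-0.0067,0.0001,0],[0,0,0.105]],
    [[-0.0067,-0.0006,0],[0,0,0.105]],
    [[-0.0044,-0.0008,0],[0,0,0.07]],
    [[-0.0022,-0.0005,0],[0,0,0.035]],
    [[0,0,0],[0,0,0]],
    [[0,0,0],[0,0,0]],
    [[0,0,0],[0,0,0]],
  ],
)

```text
time_s: 5.98
ee_pos: [556.6, 125.1, 83.0]
ee_rot: [179.7, -0.5, 14.8]
force: [8.8, -6.2, -1.1]
gripper_width: 15.9
```

Run:
```python
from h import *
a=cv2.cvtColor(env.grab_frame('top'),cv2.COLOR_RGB2BGR)
b=cv2.cvtColor(env.grab_frame('side'),cv2.COLOR_RGB2BGR)
o=np.hstack([cv2.resize(a[100:250,240:380],None,fx=2.8,fy=2.8,interpolation=2),cv2.resize(b[150:300,220:360],None,fx=2.8,fy=2.8,interpolation=2)])
cv2.imwrite('pics/t2.png',o); cv2.imwrite('pics/t2raw.png',a); s=env.state(); print(s['force'],s['torque'])
```

```text
[ 8.42150059 -5.94832927 -2.28440355] [-1.00913277 -1.14319501 -0.04457114]
```

View pics/t2.png

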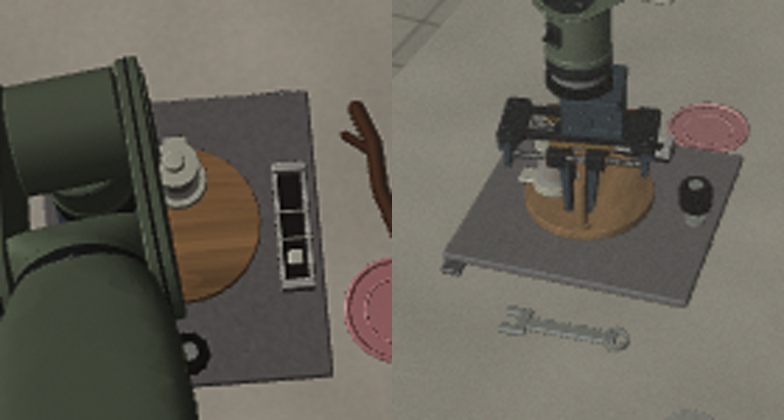

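Request:
drive_tool(
  motion=[
    [[0,0,0],[0,0,0]],
    [[0,0,0],[0,0,0]],
    [[0,0,0],[0,0,0]],
    [[0,0,0],[0,0,0]],
    [[0,0,0],[0,0,0]],
    [[0,0,0.02],[0,0,0]],
    [[0,0,0.03],[0,0,0]],
    [[-0.01,-0.01,0.025],[0,0,0]],
    [[-0.02,-0.02,0],[0,0,0.05]],
    [[-0.02,-0.02,0],[0,0,0.1]],
  ],
  claw=0.85,
)

```text
time_s: 6.92
ee_pos: [503.3, 77.0, 158.6]
ee_rot: [179.9, -0.2, 23.6]
force: [-0.2, -0.5, -0.3]
gripper_width: 77.3
```

Run:
```python
from h import *
np.save('w2.npy',np.array(env.camera_params('wrist')['pose'])); print(env.state()['ee_pos'],env.state()['ee_rot'])
cv2.imwrite('pics/w2.png',cv2.cvtColor(env.grab_frame('wrist'),cv2.COLOR_RGB2BGR))
a=cv2.cvtColor(env.grab_frame('top'),cv2.COLOR_RGB2BGR)
b=cv2.cvtColor(env.grab_frame('side'),cv2.COLOR_RGB2BGR)
o=np.hstack([cv2.resize(a[100:250,240:380],None,fx=2.8,fy=2.8,interpolation=2),cv2.resize(b[150:300,220:360],None,fx=2.8,fy=2.8,interpolation=2)])
cv2.imwrite('pics/t3.png',o)
```

```text
[503.25869841  76.95106259 158.56873227] [179.93691186  -0.2208895   23.59507836]
```

View pics/t3.png

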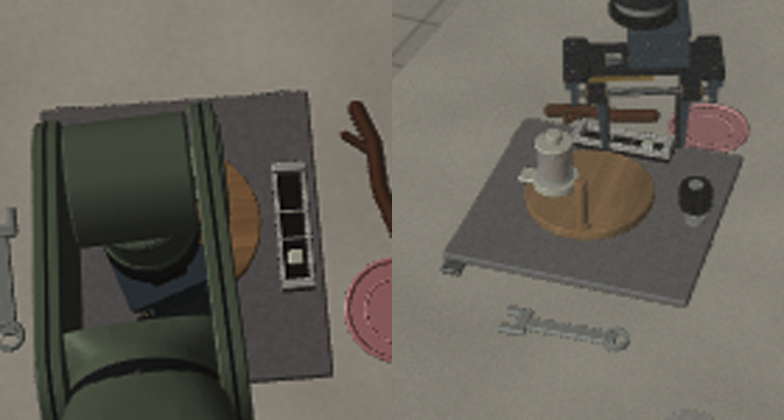

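View pics/w2.png

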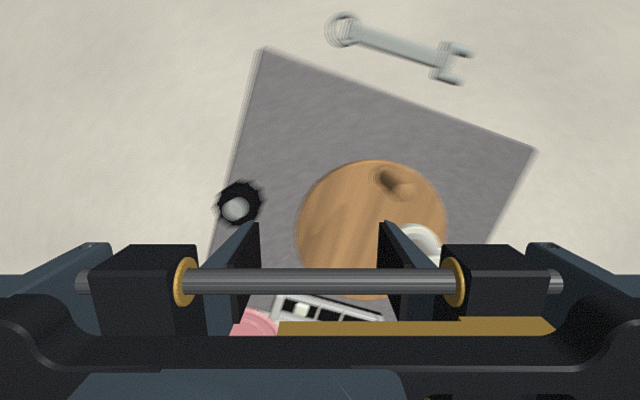

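Run:
```python
from h import *
np.set_printoptions(precision=1,suppress=True)
T=np.array(env.camera_params('wrist')['pose']);np.save('w3.npy',T)
im=cv2.cvtColor(env.grab_frame('wrist'),cv2.COLOR_RGB2BGR)
cv2.imwrite('pics/w3.png',cv2.resize(im[140:300,200:460],None,fx=3,fy=3,interpolation=2))
print(T[:3,3])
for n,q in dict(posttop=(552,127.5,118),postbase=(552,127.5,52),knob=(434,55.5,96),axis=(568,65.5,53)).items(): print(n,proj('wrist',q,T),(proj('wrist',q,T)-[200,140])*3)
for n,q in dict(posttop=(552,127.5,118),postbase=(552,127.5,52),disp=(568+43*.997,65.5+43*.077,130)).items(): print(n,(proj('side',q)-[220,150])*2.8+[392,0])
```

```text
[469.9 146.6 328.5]
posttop [407.3 190.1] [621.9 150.3]
postbase [387.1 174.7] [561.4 104.1]
knob [238.3 206.4] [114.9 199.2]
axis [374.  234.6] [522.1 283.8]
posttop [580.9 181.3]
postbase [581.8 223.7]
disp [554.6 132.9]
```

View pics/w3.png

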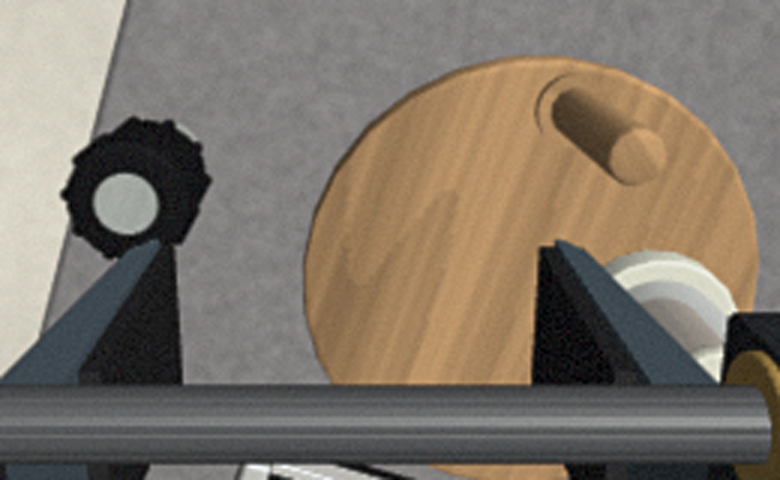

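Request:
drive_tool(
  motion=[
    [[-0.015,-0.005,0],[0,0,0.08]],
    [[-0.02,-0.006,0],[0,0,0.1]],
    [[-0.02,-0.006,0],[0,0,0.1]],
    [[-0.013,-0.004,-0.01],[0,0,0.09]],
    [[0,0,-0.015],[0,0,0]],
    [[0,0,-0.02],[0,0,0]],
    [[0,0,-0.02],[0,0,0]],
    [[0,0,-0.015],[0,0,0]],
    [[0,0,-0.01],[0,0,0]],
    [[0,0,-0.006],[0,0,0]],
  ],
  claw=0.7,
)

```text
time_s: 7.95
ee_pos: [434.7, 56.4, 59.6]
ee_rot: [-179.9, 0.1, 44.5]
force: [-0.6, 0.2, -0.7]
gripper_width: 63.7
```

Run:
```python
from h import *
s=env.state();print(s['ee_pos'],s['ee_rot'],s['force'],s['qpos'])
a=cv2.cvtColor(env.grab_frame('top'),cv2.COLOR_RGB2BGR)
b=cv2.cvtColor(env.grab_frame('side'),cv2.COLOR_RGB2BGR)
o=np.hstack([cv2.resize(a[100:250,240:380],None,fx=2.8,fy=2.8,interpolation=2),cv2.resize(b[170:270,270:360],None,fx=4.2,fy=4.2,interpolation=2)])
cv2.imwrite('pics/t4.png',o)
```

```text
[434.74223982  56.39816083  59.55024035] [-1.79926697e+02  6.62702331e-02  4.45188466e+01] [-0.62595533  0.23010314 -0.72679177] [ 5.87622786e+00  1.60067123e+01  1.19254792e+02  2.25088458e-02
  4.48360339e+01 -3.86585515e+01]
```

View pics/t4.png

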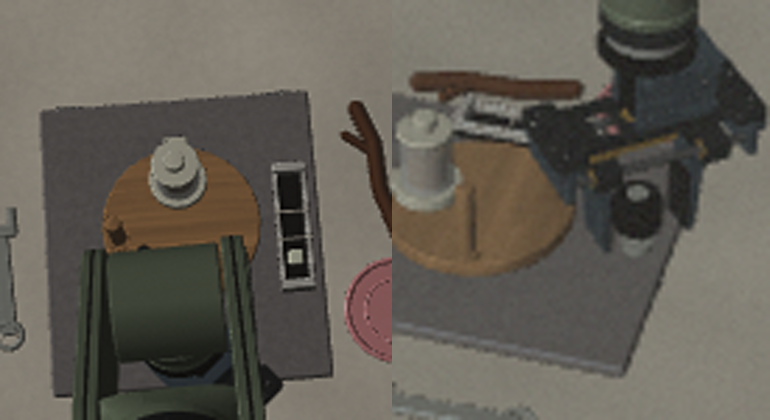

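Request:
drive_tool(
  motion=[
    [[0,0,0],[0,0,0]],
    [[0,0,0],[0,0,0]],
    [[0,0,0],[0,0,0]],
    [[0,0,0],[0,0,0]],
    [[0,0,0],[0,0,0]],
    [[0,0,0],[0,0,0]],
    [[0,0,0],[0,0,0]],
    [[0,0,0],[0,0,0]],
    [[0,0,0],[0,0,0]],
    [[0,0,0],[0,0,0]],
  ],
  claw=0,
  force=45,
)

```text
time_s: 8.88
ee_pos: [435.7, 56.0, 61.4]
ee_rot: [179.9, -0.1, 44.5]
force: [5.1, 2.4, 1.1]
gripper_width: 36.1
```

Request:
drive_tool(
  motion=[
    [[0,0,-0.001],[0,0,0]],
    [[0,0,-0.001],[0,0,0]],
    [[0,0,-0.001],[0,0,0]],
    [[0,0,-0.001],[0,0,0]],
    [[0,0,-0.001],[0,0,0]],
    [[0,0,-0.001],[0,0,0]],
    [[0,0,-0.001],[0,0,0]],
    [[0,0,-0.001],[0,0,0]],
    [[0,0,0],[0,0,0]],
    [[0,0,0],[0,0,0]],
  ],
)

```text
time_s: 9.72
ee_pos: [434.3, 55.9, 53.4]
ee_rot: [-180.0, -0.0, 44.5]
force: [0.0, 2.4, 8.0]
gripper_width: 36.2
```

Request:
drive_tool(
  motion=[
    [[0,0,-0.001],[0,0,0]],
    [[0,0,-0.001],[0,0,0]],
    [[0,0,0],[0,0,0]],
    [[0,0,0],[0,0,0]],
    [[0,0,0],[0,0,0]],
    [[0,0,0],[0,0,0]],
    [[0,0,0],[0,0,0]],
    [[0,0,0],[0,0,0]],
    [[0,0,0],[0,0,0]],
    [[0,0,0],[0,0,0]],
  ],
)

```text
time_s: 10.55
ee_pos: [434.3, 55.9, 52.7]
ee_rot: [180.0, -0.0, 44.5]
force: [-3.5, 3.4, 20.6]
gripper_width: 36.3
```

```bash
cat > look.py <<'E'
from h import *
import sys
s=env.state();print(s['ee_pos'],s['ee_rot'],s['force'],s['time_s'])
a=cv2.cvtColor(env.grab_frame('top'),cv2.COLOR_RGB2BGR)
b=cv2.cvtColor(env.grab_frame('side'),cv2.COLOR_RGB2BGR)
o=np.hstack([cv2.resize(a[150:210,325:365],None,fx=10,fy=10,interpolation=2),cv2.resize(b[150:270,260:360],None,fx=4,fy=4,interpolation=2)[:480] if 0 else cv2.resize(b[150:270,280:355],None,fx=5,fy=5,interpolation=2)])
cv2.imwrite(sys.argv[1],o)
E
python3 look.py pics/l1.png
```

```text
[434.31170114  55.89883669  52.68902226] [ 1.79992327e+02 -3.48417996e-02  4.45153460e+01] [-3.52861601  3.44051424 20.57711951] 10.55
```

View pics/l1.png

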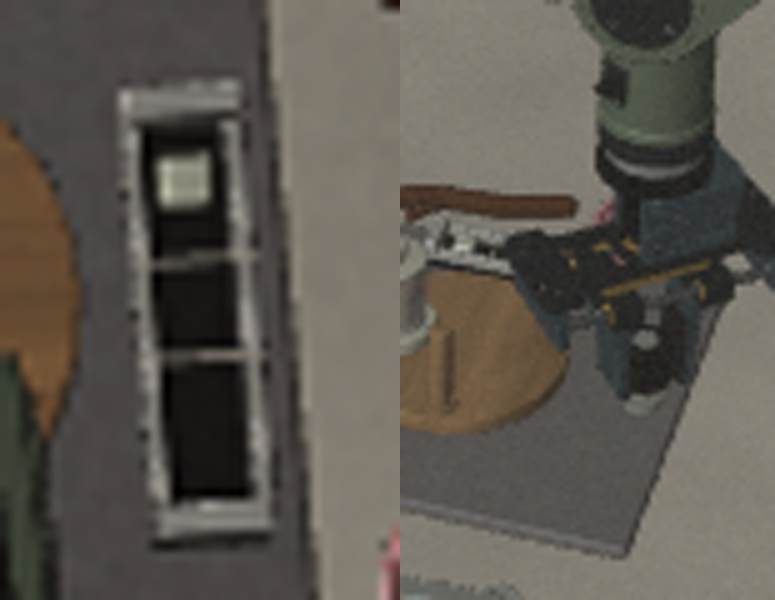

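Request:
drive_tool(
  motion=[
    [[0,0,0.0004],[0,0,0]],
    [[0,0,0.0001],[0,0,-0.04]],
    [[0,0,0.0002],[0,0,-0.07]],
    [[0,0,0.0002],[0,0,-0.08]],
    [[0,0,0.0002],[0,0,-0.08]],
    [[0,0,0.0002],[0,0,-0.08]],
    [[0,0,0.0002],[0,0,-0.08]],
    [[0,0,0.0002],[0,0,-0.08]],
    [[0,0,0.0002],[0,0,-0.06]],
    [[0,0,0.0001],[0,0,-0.03]],
  ],
)

```text
time_s: 11.48
ee_pos: [435.5, 56.1, 54.5]
ee_rot: [-180.0, -0.2, 10.0]
force: [0.8, 3.5, 16.0]
gripper_width: 36.3
```

```bash
python3 look.py pics/l2.png
```

```text
[435.53085062  56.14997564  54.48584554] [-1.79997427e+02 -1.67524604e-01  1.00389136e+01] [ 0.79335509  3.52309692 15.98917158] 11.4833
```

View pics/l2.png

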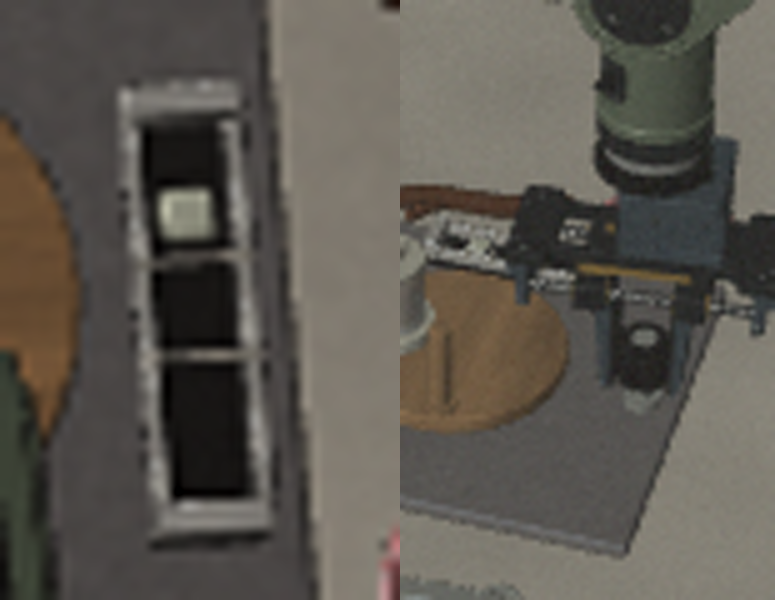

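Request:
drive_tool(
  motion=[
    [[0,0,0.0001],[0,0,-0.04]],
    [[0,0,0.0002],[0,0,-0.07]],
    [[0,0,0.0002],[0,0,-0.08]],
    [[0,0,0.0002],[0,0,-0.08]],
    [[0,0,0.0002],[0,0,-0.08]],
    [[0,0,0.0002],[0,0,-0.08]],
    [[0,0,0.0002],[0,0,-0.07]],
    [[0,0,0.0001],[0,0,-0.04]],
    [[0,0,0],[0,0,0]],
    [[0,0,0],[0,0,0]],
  ],
)

```text
time_s: 12.42
ee_pos: [436.7, 56.1, 55.9]
ee_rot: [-179.9, -0.3, -20.8]
force: [3.9, 3.4, 13.4]
gripper_width: 36.1
```

Request:
drive_tool(
  motion=[
    [[0,0,0],[0,0,0]],
    [[0,0,0],[0,0,0]],
    [[0,0,0],[0,0,0]],
    [[0,0,0],[0,0,0]],
    [[0,0,0],[0,0,0]],
    [[0,0,0],[0,0,0]],
    [[0,0,0],[0,0,0]],
    [[0,0,0],[0,0,0]],
    [[0,0,0],[0,0,0]],
    [[0,0,0],[0,0,0]],
  ],
)

```text
time_s: 13.25
ee_pos: [436.7, 56.1, 55.9]
ee_rot: [-179.9, -0.3, -20.8]
force: [3.8, 2.4, 13.6]
gripper_width: 35.9
```

```bash
python3 look.py pics/l3.png
```

```text
[436.70801592  56.1172507   55.93438465] [-179.86594781   -0.25108973  -20.80110089] [ 3.76459516  2.41466783 13.64620437] 13.25
```

View pics/l3.png

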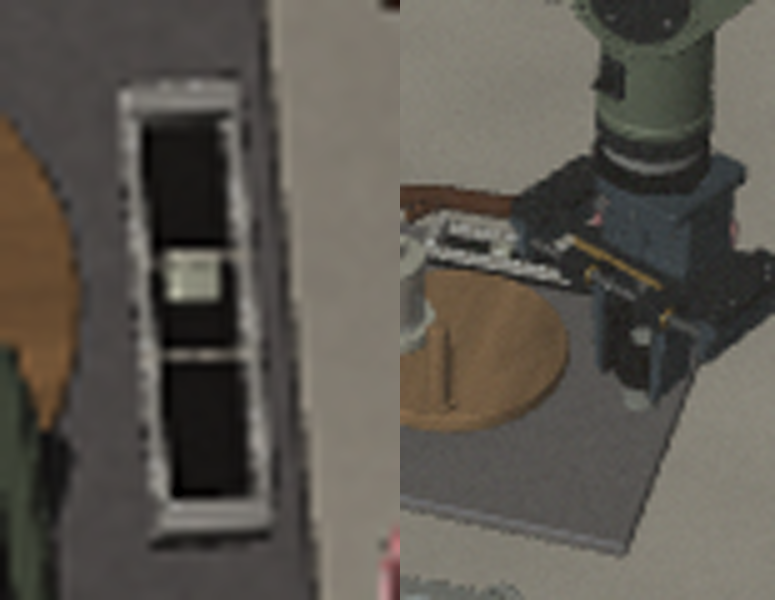

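Request:
drive_tool(
  motion=[
    [[0,0,0.0001],[0,0,-0.03]],
    [[0,0,0.0001],[0,0,-0.06]],
    [[0,0,0.0002],[0,0,-0.08]],
    [[0,0,0.0002],[0,0,-0.08]],
    [[0,0,0.0002],[0,0,-0.06]],
    [[0,0,0.0001],[0,0,-0.04]],
    [[0,0,0],[0,0,0]],
    [[0,0,0],[0,0,0]],
    [[0,0,0],[0,0,0]],
    [[0,0,0],[0,0,0]],
  ],
)

```text
time_s: 14.18
ee_pos: [437.4, 56.1, 56.9]
ee_rot: [-179.7, -0.2, -40.9]
force: [6.0, 2.6, 12.7]
gripper_width: 36.6
```

Request:
drive_tool(
  motion=[
    [[0,0,0],[0,0,0]],
    [[0,0,0],[0,0,0]],
    [[0,0,0],[0,0,0]],
    [[0,0,0],[0,0,0]],
    [[0,0,0],[0,0,0]],
    [[0,0,0],[0,0,0]],
    [[0,0,0],[0,0,0]],
    [[0,0,0],[0,0,0]],
    [[0,0,0],[0,0,0]],
    [[0,0,0],[0,0,0]],
  ],
)

```text
time_s: 15.02
ee_pos: [437.4, 56.1, 56.9]
ee_rot: [-179.7, -0.2, -40.9]
force: [5.7, 2.5, 12.9]
gripper_width: 36.3
```

```bash
python3 look.py pics/l4.png
```

```text
[437.39539769  56.08464972  56.89737875] [-179.74274328   -0.24859224  -40.85025548] [ 5.70674882  2.49526426 12.90668512] 15.0167
```

View pics/l4.png

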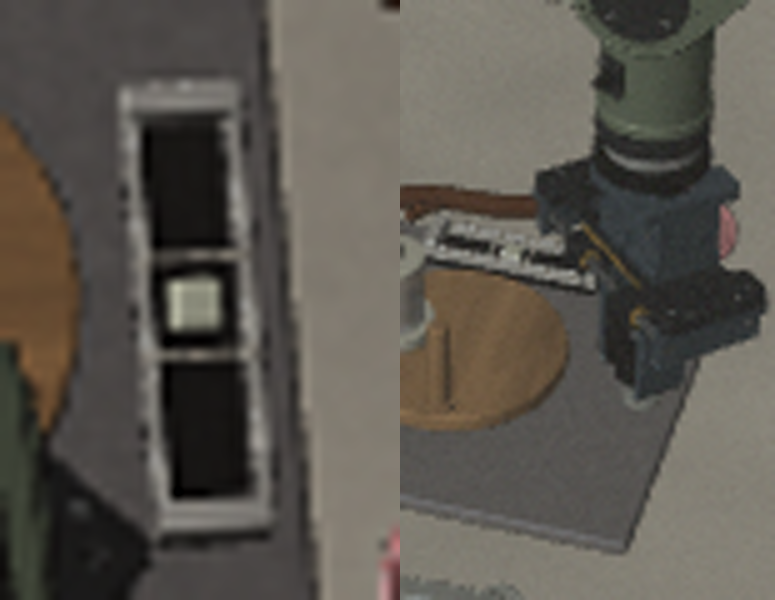

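Run:
```python
from h import *
cv2.imwrite('pics/f.png',cv2.cvtColor(env.grab_frame('top'),cv2.COLOR_RGB2BGR))
print(env.state()['force'],env.state()['time_s'])
```

```text
[ 6.04212518  2.33664103 13.1241564 ] 15.1667
```

View pics/f.png

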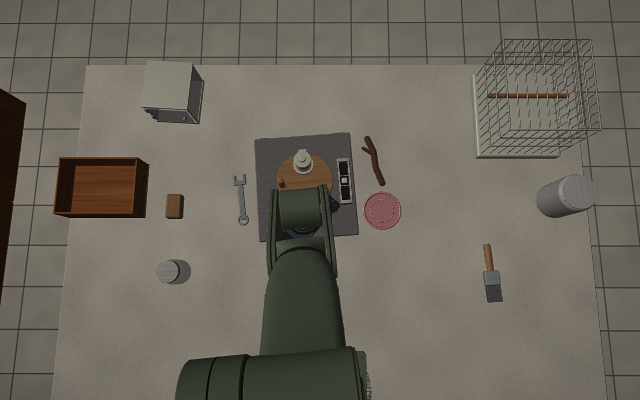

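The final picture shows the dispenser at the far edge and the bubble centred at about (345,180). The loose things are all where they were.

```bash
python3 -c "
from workcell import env
print(env.job_done())"
```

```text
the job is handed in; nothing more can be done
None
```

The turntable is a quarter turn anticlockwise in its stop, with the dispenser at the far, hinged edge. The arm is still holding the knob pressed down with the bubble centred, so you can tighten the lock nut. I handed the job in at about 15 s.

- **Turntable:** I gripped the post, swung it through 90° and let go. I could not sense the click itself. In the pictures after release, the post and dispenser were within about 2 mm (2°) of where the stop should put them.
- **Knob:** I pressed it about 8 mm, to the hard stop, then turned it about 1.49 rad clockwise, letting it rise as it turned. The arm still presses down with about 13 N and grips at 45 N; about 6 N of sideways force remains.
- **Bubble:** after settling it lies about 0.6 mm from the middle between the white lines.
- **Other things:** the top view shows the saucer, perch, spanner, jar, brush and chew block where they were.
- **Disagreement:** the wrist camera's positions were about 2.5 mm off from the top camera's. That is slightly more than the stated calibration, and it did not affect either grasp.

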